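# Screw the loose cap of a jar home in the holding block

### The arm

A 6-joint arm with a two-finger parallel gripper is mounted at the origin on a cart in front of the work surface, level with it; the furniture and walls round the work are solid. World frame = base frame: x ahead of the robot, y to its left, z up, the work surface at z = 0. Lengths are in m, angles in rad, forces in N, time in s.
With the tool pointing down it reaches from about 0.325 to 0.775 m from the base axis. Payload 5.5 kg.
Tool frame: the origin (TCP) lies midway between the tips of the shut fingers; the grasp point (between the pads) lies 19 mm behind it (manip.hold_point_z is the distance from the TCP to the grasp point, in m); z points along the fingers, y is the line along which they close (so a half turn about z gives the same grasp; the last joint's range is limited). The gripper opens to 85 mm and grips with 20 to 120 N. Pads are 22 mm wide; open, the fingers measure 114 mm over their backs; the gripper's body (76 mm by 85 mm) begins 54 mm behind the grasp point. The pads swing forward as they close: fully open they stand 13 mm farther back than shut.
Start: joints at [1.137, 0.091, 1.231, -0, 1.82, -0.057], TCP at [0.221, 0.558, 0.231] pointing down, gripper open.
Joint ranges: [-2.87, 2.87], [-0.86, 2.18], [0.17, 2.46], [-1.51, 4.65], [0.06, 2.69], [-2.65, 2.65]. Speed limits (rad/s): [2.57, 2.57, 3.01, 3.14, 3.14, 3.14].

### API

Orientations are given as [roll, pitch, yaw] about the fixed x, y, z axes, in that order (R = Rz(yaw) Ry(pitch) Rx(roll)).
In Python, from rig import manip gives the robot as it stands.
- The arm moves only by the tool carry_out, never from a script. Its argument "steps" is a list of rows, each a list of 6 numbers: the shift along the tool's x, y, z in m, then the turn, a rotation vector about the tool's x, y, z in degrees. A call has 1 to 12 rows; each row is the pose to reach, as a shift and turn from the pose commanded when the call began, along the tool's axes at that moment; what a row does not reach only later rows make up. A row lasts 1/12 s, in which the tool goes at most 41.7 mm and 7.16 degrees, less where a joint would pass 70% of its speed; a pose out of reach is approached as far as the arm can. A call with a gripper value outside its range is refused whole. "fingers" is the finger opening in m, from 0 to 0.0854, set as the call begins (left out, the last holds). The fingers move at their own pace and stop on an object; the grip force is fixed at half the most. Time passes only in rows, so rows that repeat a pose let the fingers close. It gives the time, the measured TCP pose, the force, the opening and the grip force at its end, in the units of the state.
- manip.observe(): the state, without advancing time (a new reading comes with each control period).
- manip.snapshot(name): name is "side" or "top"; returns a dict with "img" (420x560x3 uint8, red, green, blue), "intrinsics" (3x3 intrinsics, pixels), "position" and "attitude" of the camera in the world. Camera axes: x right, y up, looking along -z (the intrinsics and any distortion apply to the point x, -y, -z); pixel columns grow to the right and rows downward; lengths in m; the calibration is good to about 2 mm. A picture is of the moment at which its call begins. There is no depth.
- manip.sign_off(): hands the job in; it is judged then, once.
The state is a dict: "clock": time; "joint_positions": joint angles; "dq": joint speeds; "tau": joint torques, N m; "eef_pos": TCP position; "tcp_rot": TCP orientation; "wrist_force": force on the tool from outside, world axes, zero at the start; "ft_torque": the same for the moment, N m; "finger_gap": finger opening in m; "grasp_force": force on a finger pad.
Only numpy, scipy, OpenCV 4.12 (cv2) and the standard library are available. Lean on these libraries where they do the work, as an engineer would, in place of code of your own. Each camera call takes 0.05 s, during which the arm holds its last target. There are 200 camera calls.

### The job

The white square jar with the red cap was left with its cap unscrewed. Carry it by its body, not by the loose cap, and stand it squarely on the plate between the two blue cheeks of the holding block, near the middle; let go, and then screw the red cap clockwise fully home. The jar is thin-walled, so grip it and its cap gently (about 40 N a finger at most), and leave the blue-capped jar and the other things where they are.

Things in the scene. Friction and masses are not known exactly. Their poses are not given: they have to be found in the camera images.
- jar: white square plastic jar with a RED screw cap: body 52 x 52 mm, 42 mm high to its shoulder, 220 g; origin at the centre of its underside, z up, x and y square to its faces. The round cap (43 mm across) reaches from 46 to 71 mm above the underside when home, 1 mm higher per radian unscrewed. Paper label on the -x face, black index mark on the shoulder at +x
- jar_captop (a point): centre of the red cap's flat top; its x axis points along the white pointer bar on the cap. The cap's ribbed grip surface (43 mm diameter) reaches from 25 mm below this point up to it; the jar's square shoulder, 29 mm below it with the cap home, sticks out 5 mm past the cap on each side
- jar_cap (a joint): angle (rad) of the red cap on its jar: 0 = fully home (white pointer bar over the black index mark on the shoulder), positive = unscrewed, counterclockwise from above. Starts between 1.9 and 2.6, stop at 3.0 (it cannot come off); turn clockwise to close
- holder_seat (a point): centre of the top face of the fixed holding block's base plate (8 mm above the worktop). Steel plate 100 (x) x 104 (y) mm; two upright blue cheeks along x, 90 mm long, rubber-lined inner faces 57 mm apart, tops 30 mm above the worktop, flared. The channel between them runs along this frame's x, open at both ends and above; it keeps the jar from turning
- jar2: same jar with a BLUE cap, already closed: leave alone; origin at the centre of its underside
- tape_green: roll of green tape lying flat, 66 mm across, 19 mm high: leave alone
- relay: small black cube relay with pins up, 28 x 28 x 36 mm: leave alone
- driver_torx: screwdriver with yellow handle, 155 mm long along its y, 23 mm thick: leave alone

How it is judged:
By the outcome, as a careful person would: the job done as asked, in the order asked, and still so for the second after the job is handed in, with the robot touching nothing.
It also fails if it takes over 56 s, if anything falls off the work surface, if the arm or the gripper's body presses on something with over 40 N, if the wrist force passes 120 N, or if a joint passes its speed limit or range.

## Working session

There is one attempt and no reset: what is moved stays moved. The work goes in short steps, Python scripts to look and compute and a tool call to move; the robot and the scene stay as the last step left them, time stands still between calls to the robot, and variables do not carry over. Pictures are saved under pics/ and viewed, at most 10 in all, crops included, and the job is handed in when it is done.

Besides the shell and the picture viewer there is one more tool, called after "Call:" as name(argument=value, ...) on one line, values as JSON. carry_out: Moves the arm, as the interface text tells. Its arguments: {"type":"object","properties":{"steps":{"type":"array"},"fingers":{"type":"number"}},"required":["steps"]}

```bash
ls; mkdir -p pics; python3 - <<'E'
from rig import manip
import cv2,numpy as np
print(manip.observe(), manip.hold_point_z)
for n in("top","side"):
    s=manip.snapshot(n); cv2.imwrite(f"pics/{n}0.png",s["img"][:,:,::-1])
    print(n,[ (k,np.round(v,4).tolist()) for k,v in s.items() if k!="img"])
E
```

```text
pics
{'clock': 0.0, 'joint_positions': array([ 1.13727770e+00,  9.18471462e-02,  1.23190924e+00, -1.11747308e-06,
        1.81983967e+00, -5.66860283e-02]), 'dq': array([ 0.00067245, -0.00038159,  0.00143973,  0.00169145,  0.00010236,
       -0.00160777]), 'tau': array([ 2.78098123e-04, -4.58730018e+01, -4.18022025e+01,  1.04497155e-04,
        1.15740270e-02,  4.38060809e-06]), 'eef_pos': array([0.22065252, 0.5576267 , 0.23014473]), 'tcp_rot': array([-3.13959241e+00, -1.12422020e-04,  2.76475967e+00]), 'wrist_force': array([-0.53522642,  0.44868393, -0.83667532]), 'ft_torque': array([-0.01677036, -0.01210378,  0.0110531 ]), 'grasp_force': 0.0, 'finger_gap': 0.08544772058270392} 0.0187
top [('intrinsics', [[481.3492, 0.0, 273.6041], [0.0, 481.3492, 215.8691], [0.0, 0.0, 1.0]]), ('position', [0.5411, 0.0232, 1.2054]), ('attitude', [0.0647, 0.0044, -1.593])]
side [('intrinsics', [[507.6452, 0.0, 296.6498], [0.0, 507.6452, 212.3027], [0.0, 0.0, 1.0]]), ('position', [0.6399, -0.7933, 0.4832]), ('attitude', [1.1313, 0.014, 0.0258])]
```

View pics/top0.png

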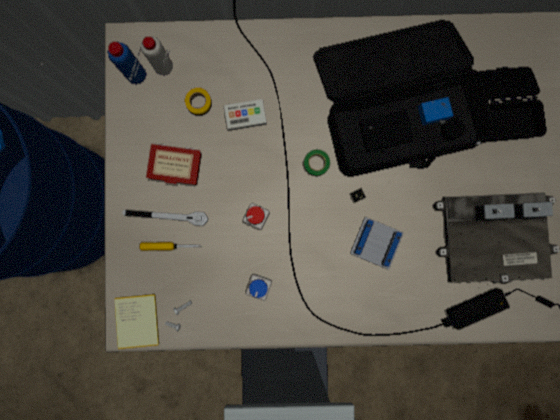

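View pics/side0.png

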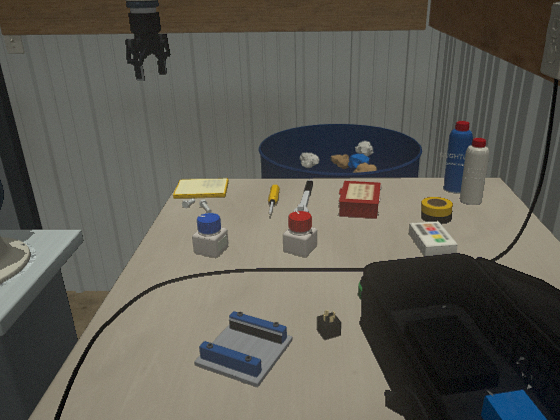

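The top view shows the red jar at about (256,216), the blue jar at (259,287), the holder at (377,242), the relay at (358,195) and the tape at (316,162). The side view shows the red jar at (300,233) and the holder at (244,345). I'll zoom in next.

```bash
cat > h.py <<'E'
import numpy as np,cv2
from scipy.spatial.transform import Rotation as R
def cam(s):
    return np.array(s["intrinsics"]),np.array(s["position"]),R.from_euler("xyz",s["attitude"]).as_matrix()
def proj(c,P):
    K,p,A=c; q=(np.atleast_2d(P)-p)@A*[1,-1,-1]; q=q@K.T; return q[:,:2]/q[:,2:]
def back(c,uv,z):
    K,p,A=c; d=np.c_[np.atleast_2d(uv),np.ones(len(np.atleast_2d(uv)))]@np.linalg.inv(K).T*[1,-1,-1]@A.T
    return p+d*((z-p[2])/d[:,2:])
E
python3 - <<'E'
from rig import manip
from h import *
import pickle
S={n:manip.snapshot(n) for n in("top","side")}
pickle.dump(S,open("s0.pkl","wb"))
def crop(n,x,y,w,h,f): return cv2.resize(S[n]["img"][y:y+h,x:x+w,::-1],None,fx=f,fy=f,interpolation=cv2.INTER_CUBIC)
a=crop("top",236,196,40,40,10); b=crop("top",345,210,64,64,6.25)
cv2.imwrite("pics/crop_top.png",cv2.convertScaleAbs(np.hstack([a,b]),alpha=1.3))
a=crop("side",278,205,45,55,8);b=crop("side",190,305,110,82.5.__int__(),4)
H=max(a.shape[0],b.shape[0]); pad=lambda i:cv2.copyMakeBorder(i,0,H-i.shape[0],0,0,0)
cv2.imwrite("pics/crop_side.png",np.hstack([pad(a),pad(b)]))
c=cam(S["top"])
print(back(c,[256,214],.073),back(c,[377,242],.008),back(c,[259,287],.071),back(c,[316,162],.019), back(c,[358,195],.036))
c=cam(S["side"]); print(back(c,[300,214],.073),back(c,[244,345],.015)); print(proj(c,manip.observe()["eef_pos"]))
E
```

```text
[[0.61986982 0.06796085 0.073     ]] [[ 0.54798939 -0.22833888  0.008     ]] [[0.44870031 0.06442356 0.071     ]] [[ 0.74986196 -0.08168083  0.019     ]] [[ 0.66328467 -0.18029732  0.036     ]]
[[0.61814933 0.07125359 0.073     ]] [[ 0.54532402 -0.23290978  0.015     ]]
[[152.65848984  81.48239169]]
```

View pics/crop_top.png

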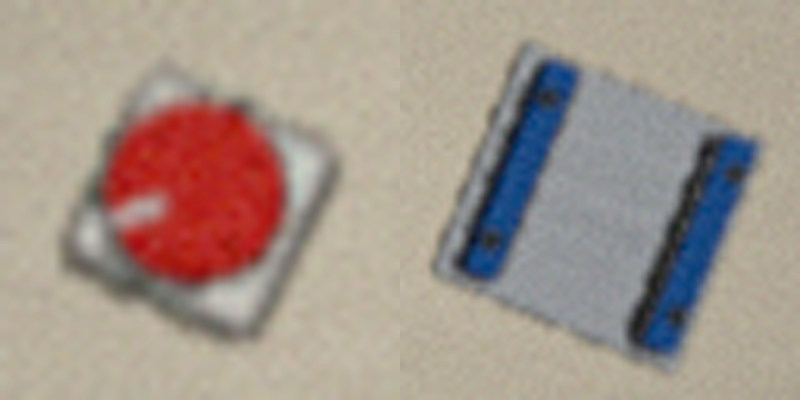

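View pics/crop_side.png

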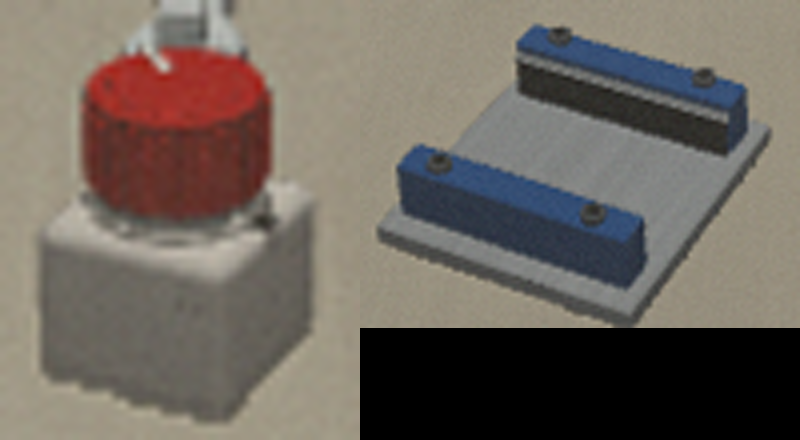

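The crops show the cap pointer pointing left (+y), with its outer end at top crop (118,217). The dark index mark is at (240,100). The jar corners are at (165,65), (335,165), (245,335) and (68,245), and the holder plate corners are at (535,42), (762,140), (672,368) and (437,275). I'll fit both poses from the two views.

```bash
python3 - <<'E'
from h import *
import pickle
from scipy.optimize import least_squares
S=pickle.load(open("s0.pkl","rb")); C={n:cam(S[n]) for n in S}
f=lambda pts,ox,oy,s,dx=0:[((x-dx+.5)/s-.5+ox,(y+.5)/s-.5+oy) for x,y in pts]
tj=lambda p:f(p,236,196,10); th=lambda p:f(p,345,210,6.25,400)
sj=lambda p:f(p,278,205,8); sh=lambda p:f(p,190,305,4,360)
def fit(name,obs,x0):
    def res(p,o):
        c,s=np.cos(p[2]),np.sin(p[2]); out=[]
        for cm,L,uv in o:
            L=np.array(L); W=np.c_[p[0]+c*L[:,0]-s*L[:,1],p[1]+s*L[:,0]+c*L[:,1],L[:,2]]
            out.append((proj(C[cm],W)-uv).ravel())
        return np.concatenate(out)
    for lab,o in (("top",[q for q in obs if q[0]=="top"]),("side",[q for q in obs if q[0]=="side"]),("both",obs)):
        r=least_squares(res,x0,args=(o,)); print(name,lab,np.round(r.x[:2],4),round(np.degrees(r.x[2]),1),"rms px",round(np.sqrt(np.mean(r.fun**2)),2))
h=.026; sq=lambda z,a=h,b=h:[(a,b,z),(a,-b,z),(-a,-b,z),(-a,b,z)]
# order: +x+y (top-left), +x-y (top-right), -x-y, -x+y
fit("holder",[("top",sq(.008,.05,.052),th([(535,42),(762,140),(672,368),(437,275)])),
 ("side",[(-.05,-.052,.008),(.05,-.052,.008),(.05,.052,.008)],sh([(378,228),(628,316),(770,125)]))],[.55,-.23,-.4])
fit("jar",[("top",sq(.040),tj([(160,62),(340,163),(247,340),(62,250)])),
 ("side",[(-h,-h,.041),(h,-h,.041),(h,h,.041)],sj([(38,237),(227,277),(316,195)])),
 ("side",[(-h,-h,0),(h,-h,0),(h,h,0)],sj([(38,378),(227,424),(314,340)])),],[.62,.07,-.5])
for n,p in(("top",tj([(196,191)])),("side",sj([(177,90)]))): print("cap",n,back(C[n],p,.0733))
a=back(C["top"],tj([(118,217),(160,208)]),.0745); d=a[0]-a[1]; e=a[0]-back(C["top"],tj([(196,191)]),.0733)[0]
print("pointer yaw",np.degrees(np.arctan2(d[1],d[0])),np.degrees(np.arctan2(e[1],e[0])))
E
```

```text
holder top [ 0.5467 -0.2278] -24.0 rms px 0.82
holder side [ 0.5453 -0.2314] -24.0 rms px 0.54
holder both [ 0.5456 -0.2298] -24.1 rms px 0.95
jar top [0.6175 0.0699] -28.8 rms px 0.46
jar side [0.6172 0.0649] -25.3 rms px 0.78
jar both [0.6176 0.0681] -27.2 rms px 0.91
cap top [[0.61835839 0.06998328 0.0733    ]]
cap side [[0.61773749 0.06271722 0.0733    ]]
pointer yaw 100.83408565753173 107.47114382599345
```

```bash
cat > rel.py <<'E'
from h import *
def rel(o,target,yaw):
    "shift/turn in tool axes from state o to a downward pose at target, tool yaw deg"
    A=R.from_euler("xyz",o["tcp_rot"]); B=R.from_euler("xyz",[np.pi,0,np.radians(yaw)])
    return np.round(np.r_[A.inv().apply(np.array(target)-o["eef_pos"]),np.degrees((A.inv()*B).as_rotvec())],4)
E
python3 - <<'E'
from rig import manip
from rel import *
o=manip.observe(); print(rel(o,[.6178,.0685,.15],62).tolist())
E
```

```text
[-0.5492, -0.3087, 0.0809, -0.0564, 0.0614, 96.4097]
```

Call:
carry_out(steps=[[-0.5492,-0.3087,0.0809,-0.06,0.06,96.41],[-0.5492,-0.3087,0.0809,-0.06,0.06,96.41],[-0.5492,-0.3087,0.0809,-0.06,0.06,96.41],[-0.5492,-0.3087,0.0809,-0.06,0.06,96.41],[-0.5492,-0.3087,0.0809,-0.06,0.06,96.41],[-0.5492,-0.3087,0.0809,-0.06,0.06,96.41],[-0.5492,-0.3087,0.0809,-0.06,0.06,96.41],[-0.5492,-0.3087,0.0809,-0.06,0.06,96.41],[-0.5492,-0.3087,0.0809,-0.06,0.06,96.41],[-0.5492,-0.3087,0.0809,-0.06,0.06,96.41],[-0.5492,-0.3087,0.0809,-0.06,0.06,96.41],[-0.5492,-0.3087,0.0809,-0.06,0.06,96.41]], fingers=0.0854)

```text
clock: 1.2
eef_pos: [0.5342, 0.171, 0.1673]
tcp_rot: [3.141, -0.001, 1.259]
wrist_force: [0.4, -0.3, -0.1]
finger_gap: 0.0854
grasp_force: 0.0
```

```bash
python3 - <<'E'
from rig import manip
from rel import *
o=manip.observe(); print(o["clock"],o["eef_pos"],o["joint_positions"],rel(o,[.6178,.0685,.15],62).tolist())
E
```

```text
1.2 [0.53421239 0.17100971 0.16731811] [ 2.48489456e-01 -1.83761327e-02  1.45570773e+00  1.10424145e-03
  1.70343542e+00  5.60900562e-01] [-0.0719, 0.111, 0.0172, -0.0002, -0.0787, 10.1086]
```

Call:
carry_out(steps=[[-0.072,0.111,0.017,0,-0.08,10.1],[-0.072,0.111,0.017,0,-0.08,10.1],[-0.072,0.111,0.017,0,-0.08,10.1],[-0.072,0.111,0.017,0,-0.08,10.1],[-0.072,0.111,0.017,0,-0.08,10.1],[-0.072,0.111,0.017,0,-0.08,10.1],[-0.072,0.111,0.017,0,-0.08,10.1]])

```text
clock: 1.78
eef_pos: [0.617, 0.0721, 0.1509]
tcp_rot: [-3.141, -0.0, 1.09]
wrist_force: [-0.8, -0.6, -0.8]
finger_gap: 0.0854
grasp_force: 0.0
```

```bash
python3 - <<'E'
from rig import manip
from rel import *
import pickle
S={n:manip.snapshot(n) for n in("top","side")}; pickle.dump(S,open("s1.pkl","wb"))
o=manip.observe(); print(o["clock"],o["eef_pos"],o["tcp_rot"],rel(o,[.6178,.0685,.011],62).tolist())
a=cv2.resize(S["side"]["img"][120:270,220:380,::-1],None,fx=4,fy=4,interpolation=3)
cv2.imwrite("pics/s1.png",a); print(proj(cam(S["side"]),o["eef_pos"]))
E
```

```text
1.8833 [0.61696161 0.07247333 0.15128974] [ 3.14105159e+00 -5.93710869e-04  1.09074671e+00] [-0.0032, 0.0025, 0.1403, 0.0309, -0.0342, 0.4952]
[[298.88216703 174.89506999]]
```

View pics/s1.png

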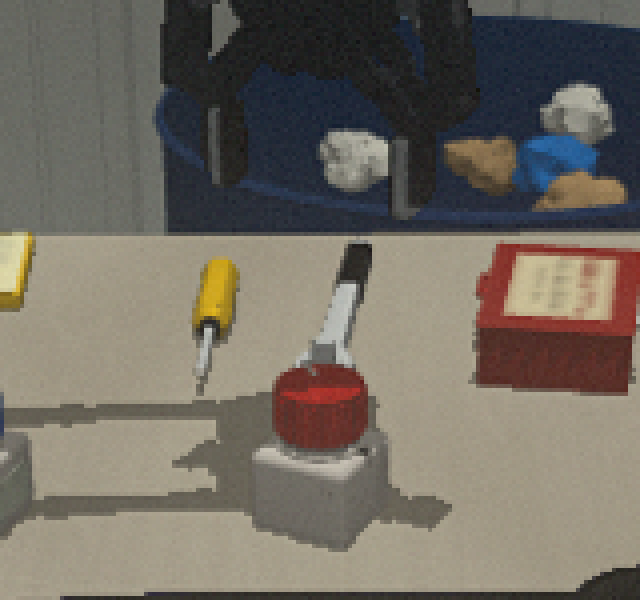

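The open fingertips are at (225,183) and (403,215), on either side of the jar below, and their midpoint agrees with the projected TCP. I'll descend next.

Call:
carry_out(steps=[[-0.003,0.0025,0.01,0,0,0.5],[-0.003,0.0025,0.03,0,0,0.5],[-0.003,0.0025,0.055,0,0,0.5],[-0.003,0.0025,0.08,0,0,0.5],[-0.003,0.0025,0.105,0,0,0.5],[-0.003,0.0025,0.125,0,0,0.5],[-0.003,0.0025,0.135,0,0,0.5],[-0.003,0.0025,0.14,0,0,0.5],[-0.003,0.0025,0.14,0,0,0.5],[-0.003,0.0025,0.14,0,0,0.5]])

```text
clock: 2.72
eef_pos: [0.6189, 0.0672, 0.0117]
tcp_rot: [3.14, -0.001, 1.08]
wrist_force: [-0.4, 0.8, 0.7]
finger_gap: 0.0852
grasp_force: 0.0
```

Call:
carry_out(steps=[[0,0,0,0,0,0],[0,0,0,0,0,0],[0,0,0,0,0,0],[0,0,0,0,0,0],[0,0,0,0,0,0],[0,0,0,0,0,0],[0,0,0,0,0,0],[0,0,0,0,0,0]], fingers=0.0515)

```text
clock: 3.38
eef_pos: [0.619, 0.0671, 0.0119]
tcp_rot: [3.14, -0.001, 1.08]
wrist_force: [-1.4, -0.1, 6.3]
finger_gap: 0.0515
grasp_force: 15.4
```

Call:
carry_out(steps=[[0,0,0,0,0,0],[0,0,0,0,0,0],[0,0,0,0,0,0],[0,0,0,0,0,0]], fingers=0.0505)

```text
clock: 3.72
eef_pos: [0.6191, 0.0671, 0.0121]
tcp_rot: [3.14, -0.001, 1.08]
wrist_force: [-1.0, 0.4, 5.8]
finger_gap: 0.0514
grasp_force: 45.1
```

Call:
carry_out(steps=[[0,0,0,0,0,0],[0,0,0,0,0,0],[0,0,0,0,0,0]], fingers=0.051)

```text
clock: 3.97
eef_pos: [0.6191, 0.0671, 0.0121]
tcp_rot: [3.14, -0.001, 1.08]
wrist_force: [-1.5, -0.5, 6.2]
finger_gap: 0.0515
grasp_force: 45.1
```

Call:
carry_out(steps=[[0,0,0,0,0,0],[0,0,0,0,0,0],[0,0,0,0,0,0]], fingers=0.0514)

```text
clock: 4.22
eef_pos: [0.619, 0.0671, 0.012]
tcp_rot: [3.14, -0.001, 1.08]
wrist_force: [-0.7, 0.6, 5.2]
finger_gap: 0.0518
grasp_force: 33.6
```

Call:
carry_out(steps=[[0,0,-0.005,0,0,0],[0,0,-0.015,0,0,0],[0,0,-0.03,0,0,0],[0,0,-0.045,0,0,0],[0,0,-0.06,0,0,0],[0,0,-0.075,0,0,0],[0,0,-0.08,0,0,0],[0,0,-0.08,0,0,0],[0,0,-0.08,0,0,0]])

```text
clock: 4.97
eef_pos: [0.6182, 0.067, 0.0902]
tcp_rot: [-3.141, 0.0, 1.08]
wrist_force: [-0.4, 0.4, -1.6]
finger_gap: 0.0514
grasp_force: 32.9
```

```bash
python3 - <<'E'
from rig import manip
from rel import *
o=manip.observe(); print(o["clock"],o["wrist_force"],o["grasp_force"],o["eef_pos"],o["tcp_rot"],rel(o,[.546,-.2295,.092],66).tolist())
E
```

```text
4.9667 [-0.44870089  0.44359255 -1.59279668] 32.90382385253906 [0.61821888 0.06696064 0.09019156] [-3.14137528e+00  3.70783610e-04  1.07976752e+00] [-0.2955, 0.0761, -0.0017, -0.0132, 0.0208, -4.1339]
```

Call:
carry_out(steps=[[-0.015,0.004,0,0,0,-0.2],[-0.04,0.01,0,0,0,-0.5],[-0.07,0.018,0,0,0,-1],[-0.1,0.026,0,0,0,-1.4],[-0.13,0.033,0,0,0,-1.8],[-0.16,0.041,0,0,0,-2.2],[-0.19,0.049,0,0,0,-2.6],[-0.22,0.057,0,0,0,-3],[-0.25,0.064,0,0,0,-3.5],[-0.275,0.071,0,0,0,-3.8],[-0.29,0.075,0,0,0,-4.1],[-0.2955,0.076,0,0,0,-4.1]])

```text
clock: 5.97
eef_pos: [0.5444, -0.2317, 0.0887]
tcp_rot: [-3.139, 0.001, 1.149]
wrist_force: [-0.2, -0.0, -2.9]
finger_gap: 0.0514
grasp_force: 32.8
```

Call:
carry_out(steps=[[0,0,0,0,0,0],[0,0,0,0,0,0],[0,0,0,0,0,0],[0,0,0,0,0,0]])

```text
clock: 6.3
eef_pos: [0.5463, -0.2281, 0.0903]
tcp_rot: [-3.141, -0.0, 1.153]
wrist_force: [0.2, -0.1, -1.7]
finger_gap: 0.0517
grasp_force: 32.8
```

```bash
python3 - <<'E'
from rig import manip
from rel import *
import pickle
S={n:manip.snapshot(n) for n in("top","side")}; pickle.dump(S,open("s2.pkl","wb"))
o=manip.observe(); print(o["clock"],o["grasp_force"],o["eef_pos"],o["tcp_rot"])
a=cv2.resize(S["side"]["img"][230:390,180:310,::-1],None,fx=3.7,fy=3.7,interpolation=3)
b=cv2.resize(S["top"]["img"][190:290,340:420,::-1],(0,0),fx=4,fy=4,interpolation=3)
b=cv2.copyMakeBorder(b,0,a.shape[0]-b.shape[0],0,0,0)[:,:310]
cv2.imwrite("pics/s2.png",np.hstack([a,b])); print(a.shape)
E
```

```text
6.4 32.810726165771484 [ 0.54636157 -0.22840218  0.09057039] [-3.14151471e+00  7.71194833e-05  1.15280752e+00]
(592, 481, 3)
```

View pics/s2.png

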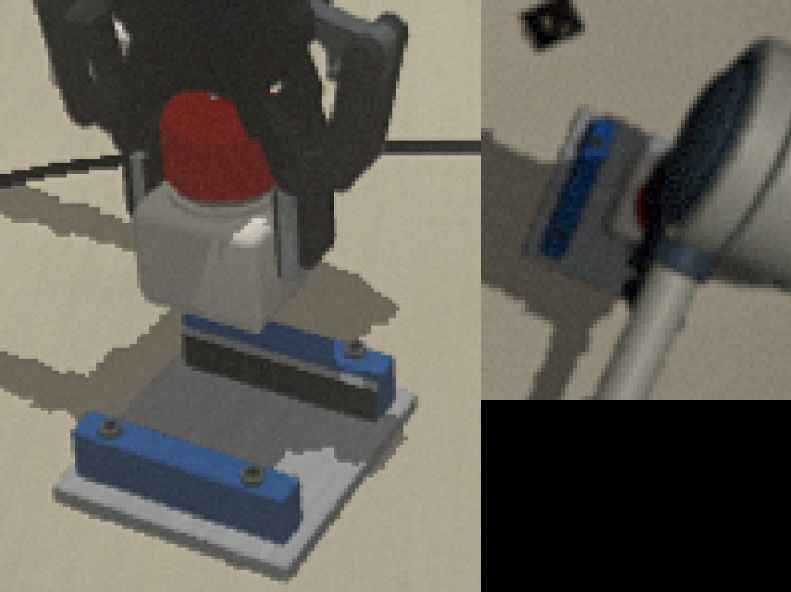

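The side crop shows the jar held upright over the channel, with its lower corners at (138,298) and (268,330) and the cheeks at (190,470) and (290,360). The yaw matches the holder, and the two cameras agree on the seat to within about 1 mm. I'll lower it in stages.

Call:
carry_out(steps=[[-0.0007,0,0.01,0,0,0],[-0.0007,0,0.025,0,0,0],[-0.0007,0,0.04,0,0,0],[-0.0007,0,0.048,0,0,0],[-0.0007,0,0.053,0,0,0],[-0.0007,0,0.057,0,0,0],[-0.0007,0,0.06,0,0,0],[-0.0007,0,0.06,0,0,0],[-0.0007,0,0.06,0,0,0]])

```text
clock: 7.15
eef_pos: [0.546, -0.2302, 0.0311]
tcp_rot: [3.141, 0.0, 1.151]
wrist_force: [-0.5, 0.4, -1.3]
finger_gap: 0.0519
grasp_force: 32.8
```

Call:
carry_out(steps=[[0,0,0.003,0,0,0],[0,0,0.006,0,0,0],[0,0,0.008,0,0,0],[0,0,0.009,0,0,0],[0,0,0.01,0,0,0],[0,0,0.0105,0,0,0],[0,0,0.0105,0,0,0],[0,0,0.0105,0,0,0]])

```text
clock: 7.82
eef_pos: [0.5458, -0.2301, 0.0202]
tcp_rot: [3.141, 0.0, 1.151]
wrist_force: [0.2, -1.2, -1.8]
finger_gap: 0.0519
grasp_force: 32.8
```

Call:
carry_out(steps=[[0,0,0.0003,0,0,0],[0,0,0.0006,0,0,0],[0,0,0.0008,0,0,0],[0,0,0.0008,0,0,0],[0,0,0.0008,0,0,0]])

```text
clock: 8.23
eef_pos: [0.5458, -0.2302, 0.0201]
tcp_rot: [3.141, 0.0, 1.151]
wrist_force: [-3.8, 1.2, 4.9]
finger_gap: 0.0516
grasp_force: 33.7
```

Call:
carry_out(steps=[[0,0,0,0,0,0],[0,0,0,0,0,0],[0,0,0,0,0,0],[0,0,0,0,0,0],[0,0,0,0,0,0]], fingers=0.075)

```text
clock: 8.65
eef_pos: [0.5457, -0.2301, 0.019]
tcp_rot: [-3.141, 0.0, 1.151]
wrist_force: [-0.2, 0.4, -0.9]
finger_gap: 0.0752
grasp_force: 0.0
```

Call:
carry_out(steps=[[0,0,-0.005,0,0,0],[0,0,-0.02,0,0,0],[0,0,-0.045,0,0,0],[0,0,-0.07,0,0,0],[0,0,-0.09,0,0,0],[0,0,-0.1,0,0,0],[0,0,-0.1,0,0,0]])

```text
clock: 9.23
eef_pos: [0.5471, -0.2307, 0.123]
tcp_rot: [3.136, 0.0, 1.151]
wrist_force: [0.4, -0.4, -0.3]
finger_gap: 0.075
grasp_force: 0.0
```

Call:
carry_out(steps=[[0.03,0,-0.02,0,0,0],[0.065,0,-0.05,0,0,0],[0.105,0,-0.06,0,0,0],[0.145,0,-0.06,0,0,0],[0.185,0,-0.06,0,0,0],[0.2,0,-0.06,0,0,0],[0.2,0,-0.06,0,0,0]])

```text
clock: 9.82
eef_pos: [0.6276, -0.0434, 0.1767]
tcp_rot: [-3.138, -0.0, 1.156]
wrist_force: [0.7, -1.2, -0.2]
finger_gap: 0.075
grasp_force: 0.0
```

```bash
python3 - <<'E'
from rig import manip
from rel import *
import pickle
S={n:manip.snapshot(n) for n in("top","side")}; pickle.dump(S,open("s3.pkl","wb"))
o=manip.observe(); print(o["clock"],o["eef_pos"],o["tcp_rot"])
b=cv2.resize(S["top"]["img"][212:272,346:406,::-1],None,fx=7,fy=7,interpolation=3)
a=cv2.resize(S["side"]["img"][285:385,195:290,::-1],None,fx=4,fy=4,interpolation=3)
b=cv2.copyMakeBorder(b,0,max(0,a.shape[0]-b.shape[0]),0,0,0);a=cv2.copyMakeBorder(a,0,b.shape[0]-a.shape[0],0,0,0)
cv2.imwrite("pics/s3.png",np.hstack([b,a])); print(b.shape)
E
```

```text
9.9167 [ 0.62667638 -0.04724536  0.17727354] [-3.13888152e+00  1.77762795e-03  1.15250759e+00]
(420, 420, 3)
```

View pics/s3.png

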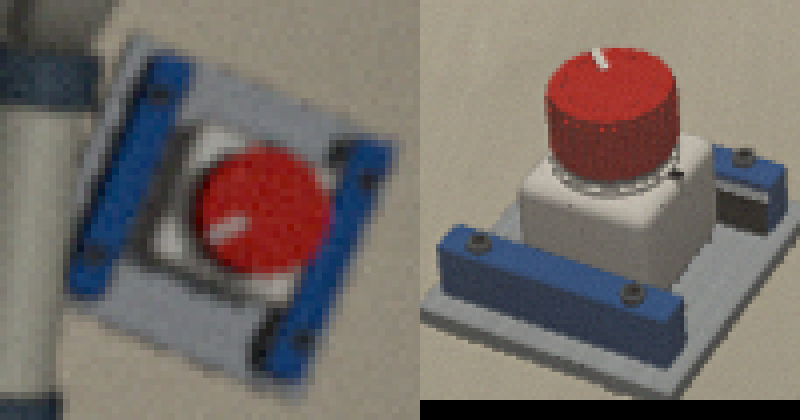

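The jar stands squarely in the channel. In the top crop the cap centre is at (262,211), with the pointer running from (240,228) to (210,237). In the side crop the cap top's centre is about (612,87), with the bar from (607,68) to (597,50).

```bash
python3 - <<'E'
from h import *
import pickle
S=pickle.load(open("s3.pkl","rb"))
hs={"top":(.5467,-.2278),"side":(.5453,-.2314)}
for n,(ox,oy,s,dx) in {"top":(346,212,7,0),"side":(195,285,4,420)}.items():
    c=cam(S[n]); u=lambda p:[((x-dx+.5)/s-.5+ox,(y+.5)/s-.5+oy) for x,y in p]
    ctr=dict(top=(262,211),side=(612,87))[n]; bar=dict(top=[(240,226),(210,237)],side=[(607,68),(597,50)])[n]
    m=None
    img=S[n]["img"].astype(int); M=((img[...,0]>90)&(img[...,1]<70)&(img[...,2]<70)).astype(np.uint8)
    k,_,st,ce=cv2.connectedComponentsWithStats(M); 
    for i in range(1,k):
        if st[i,4]>60: print(n,"red blob",st[i],ce[i])
    P=back(c,u([ctr]),.0813)[0]; B=back(c,u(bar),.082)
    d=B[1]-B[0]; e=B[1]-P; off=P[:2]-hs[n]; t=np.radians(-24)
    print(n,u([ctr]),P,"holder-frame offset",off@[np.cos(t),np.sin(t)],off@[-np.sin(t),np.cos(t)],"bar yaw",np.degrees(np.arctan2(d[1],d[0])),np.degrees(np.arctan2(e[1],e[0])),"tip radius",np.hypot(*e[:2]))
E
```

```text
top red blob [142  37  12  10  92] [147.65217391  41.20652174]
top red blob [108  42  12  11 105] [113.6952381  47.1047619]
top red blob [146 144  54  40 754] [172.8872679  163.71883289]
top red blob [375 233  18  18 242] [383.73966942 241.58677686]
top [(383.0, 241.71428571428572)] [ 0.54791798 -0.22692657  0.0813    ] holder-frame offset 0.000757428892094464 0.0012933150495663553 bar yaw 108.75147708447034 114.9304784117322 tip radius 0.019563917591197244
side red blob [456 121  14   9  73] [463.02739726 124.42465753]
side red blob [473 138  13  10  73] [479.7260274  141.17808219]
side red blob [339 181  41  23 362] [359.70718232 193.39502762]
side red blob [352 207  26  11 108] [364.         212.14814815]
side red blob [227 297  33  33 849] [243.02355713 313.1024735 ]
side [(242.625, 306.375)] [ 0.54750948 -0.23429986  0.0813    ] holder-frame offset 0.0031979428407206993 -0.0017504749063029987 bar yaw 114.30942779213603 110.50306554984586 tip radius 0.021783263441567488
```

```bash
python3 - <<'E'
from rig import manip
from rel import *
o=manip.observe(); print(rel(o,[.546,-.2297,.13],90).tolist(), o["joint_positions"])
E
```

```text
[-0.1994, 0.0005, 0.0476, -0.1744, 0.0679, -23.9663] [-1.28870510e-01  1.66645206e-01  1.24412190e+00 -9.42460771e-04
  1.73393118e+00  2.89269017e-01]
```

Call:
carry_out(steps=[[-0.03,0,0,0,0,-4],[-0.065,0,0,0,0,-9],[-0.1,0,0,0,0,-14],[-0.14,0,0,0,0,-19],[-0.175,0,0.02,0,0,-24],[-0.195,0.0005,0.04,0,0,-24],[-0.1994,0.0005,0.0476,0,0,-24],[-0.1994,0.0005,0.0476,0,0,-24],[-0.1994,0.0005,0.0476,0,0,-24],[-0.1994,0.0005,0.0476,0,0,-24],[-0.1994,0.0005,0.0476,0,0,-24]])

```text
clock: 10.83
eef_pos: [0.5474, -0.229, 0.1332]
tcp_rot: [3.14, 0.001, 1.572]
wrist_force: [0.5, 0.2, 0.1]
finger_gap: 0.0754
grasp_force: 0.0
```

```bash
python3 - <<'E'
from rig import manip
from rel import *
o=manip.observe(); print(o["eef_pos"],rel(o,[.546,-.2297,.053],90).tolist(), o["joint_positions"])
E
```

```text
[ 0.54739615 -0.22902529  0.13319322] [-0.0006, -0.0016, 0.0802, 0.1131, 0.0515, 0.041] [-4.53622693e-01  7.38229957e-02  1.42217430e+00  5.76912142e-05
  1.64342649e+00 -4.54334463e-01]
```

Call:
carry_out(steps=[[-0.0007,-0.0014,0.01,0,0,0],[-0.0007,-0.0014,0.03,0,0,0],[-0.0007,-0.0014,0.05,0,0,0],[-0.0007,-0.0014,0.065,0,0,0],[-0.0007,-0.0014,0.075,0,0,0],[-0.0007,-0.0014,0.08,0,0,0],[-0.0007,-0.0014,0.08,0,0,0],[-0.0007,-0.0014,0.08,0,0,0]])

```text
clock: 11.5
eef_pos: [0.5454, -0.2303, 0.0523]
tcp_rot: [3.141, 0.0, 1.571]
wrist_force: [-0.1, -0.3, 0.4]
finger_gap: 0.0751
grasp_force: 0.0
```

Call:
carry_out(steps=[[0,0,0,0,0,0],[0,0,0,0,0,0],[0,0,0,0,0,0],[0,0,0,0,0,0],[0,0,0,0,0,0],[0,0,0,0,0,0]], fingers=0.0427)

```text
clock: 12.0
eef_pos: [0.5457, -0.2307, 0.0527]
tcp_rot: [3.14, 0.001, 1.57]
wrist_force: [1.8, -0.3, 3.7]
finger_gap: 0.0425
grasp_force: 5.1
```

Call:
carry_out(steps=[[0,0,0,0,0,0],[0,0,0,0,0,0],[0,0,0,0,0,0]], fingers=0.0423)

```text
clock: 12.25
eef_pos: [0.5457, -0.2307, 0.0526]
tcp_rot: [3.14, 0.001, 1.57]
wrist_force: [2.5, -1.0, 6.1]
finger_gap: 0.0427
grasp_force: 13.2
```

Call:
carry_out(steps=[[0,0,0,0,0,0],[0,0,0,0,0,0],[0,0,0,0,0,0]], fingers=0.0418)

```text
clock: 12.5
eef_pos: [0.5457, -0.2307, 0.0526]
tcp_rot: [3.14, 0.001, 1.57]
wrist_force: [2.5, -0.3, 5.7]
finger_gap: 0.0426
grasp_force: 24.1
```

Call:
carry_out(steps=[[0,0,0,0,0,0],[0,0,0,0,0,0],[0,0,0.0001,0,0,4],[0,0,0.0002,0,0,10],[0,0,0.0003,0,0,16],[0,0,0.0004,0,0,22],[0,0,0.0005,0,0,28],[0,0,0.0006,0,0,34],[0,0,0.0007,0,0,40],[0,0,0.0008,0,0,46],[0,0,0.0009,0,0,50],[0,0,0.0009,0,0,50]], fingers=0.0415)

```text
clock: 13.5
eef_pos: [0.5449, -0.2303, 0.0517]
tcp_rot: [-3.141, 0.0, 0.694]
wrist_force: [-0.2, 0.1, 8.3]
finger_gap: 0.042
grasp_force: 30.9
```

```bash
python3 - <<'E'
from rig import manip
o=manip.observe(); print(o["eef_pos"],o["tcp_rot"],o["ft_torque"],o["wrist_force"],o["grasp_force"],o["tau"][5])
E
```

```text
[ 0.54491425 -0.23025333  0.05165282] [-3.14139815e+00  9.34622619e-05  6.93775040e-01] [0.26322144 0.27709646 0.01064459] [-0.15193474  0.1139982   8.32315815] 30.93540608882904 0.9482402354478836
```

Call:
carry_out(steps=[[0,0,0.0001,0,0,4],[0,0,0.0002,0,0,10],[0,0,0.0003,0,0,16],[0,0,0.0004,0,0,22],[0,0,0.0005,0,0,28],[0,0,0.0006,0,0,34],[0,0,0.0007,0,0,40],[0,0,0.0008,0,0,46],[0,0,0.0009,0,0,52],[0,0,0.001,0,0,58],[0,0,0.0011,0,0,64],[0,0,0.0011,0,0,64]])

```text
clock: 14.5
eef_pos: [0.5451, -0.2292, 0.0505]
tcp_rot: [-3.14, 0.001, -0.424]
wrist_force: [-0.9, 3.7, 8.2]
finger_gap: 0.042
grasp_force: 31.0
```

```bash
python3 - <<'E'
from rig import manip
o=manip.observe(); print(o["eef_pos"],o["tcp_rot"],o["ft_torque"],o["wrist_force"],o["grasp_force"],o["tau"][5],o["joint_positions"][5])
E
```

```text
[ 0.54505964 -0.22922075  0.05050061] [-3.13993239e+00  8.87000493e-04 -4.24331739e-01] [ 0.72280153  0.11766911 -0.0457351 ] [-0.93931289  3.6678997   8.23248263] 30.98080426454544 1.3340087234973907 1.5384504683839035
```

Call:
carry_out(steps=[[0,0,0.0001,0,0,4],[0,0,0.0001,0,0,8],[0,0,0.0002,0,0,12],[0,0,0.0002,0,0,12]])

```text
clock: 14.83
eef_pos: [0.5452, -0.2292, 0.0503]
tcp_rot: [-3.14, 0.001, -0.632]
wrist_force: [-0.7, 4.1, 8.1]
finger_gap: 0.0419
grasp_force: 31.0
```

```bash
python3 - <<'E'
from rig import manip
o=manip.observe(); print(o["tcp_rot"],o["ft_torque"],o["wrist_force"],o["grasp_force"],o["tau"][5],o["joint_positions"][5])
E
```

```text
[-3.14002451e+00  9.22869901e-04 -6.31887476e-01] [0.68653946 0.00735733 0.00407508] [-0.70044823  4.14676556  8.11734613] 30.964397192001343 0.8745733089745045 1.746001119194663
```

Call:
carry_out(steps=[[0,0,0.0001,0,0,2],[0,0,0.0001,0,0,4],[0,0,0.0001,0,0,6],[0,0,0.0001,0,0,6]])

```text
clock: 15.17
eef_pos: [0.5453, -0.2293, 0.0502]
tcp_rot: [-3.14, 0.001, -0.735]
wrist_force: [-0.9, 4.5, 8.1]
finger_gap: 0.0422
grasp_force: 31.0
```

```bash
python3 - <<'E'
from rig import manip
o=manip.observe(); print(o["tcp_rot"],o["ft_torque"],o["wrist_force"],o["grasp_force"],o["tau"][5],o["joint_positions"][5])
E
```

```text
[-3.14000745e+00  8.14589491e-04 -7.34740083e-01] [ 0.68014813 -0.01897355 -0.06098713] [-0.90113481  4.47631237  8.10881377] 30.953182876110077 0.42151800356805325 1.8489051321533745
```

Call:
carry_out(steps=[[0,0,0,0,0,2],[0,0,0,0,0,4],[0,0,0,0,0,5],[0,0,0,0,0,5]])

```text
clock: 15.5
eef_pos: [0.5454, -0.2295, 0.0502]
tcp_rot: [-3.14, 0.0, -0.821]
wrist_force: [0.3, 1.9, 7.1]
finger_gap: 0.0418
grasp_force: 30.9
```

```bash
python3 - <<'E'
from rig import manip
o=manip.observe(); print(o["tcp_rot"],o["ft_torque"],o["wrist_force"],o["grasp_force"],o["tau"][5],o["joint_positions"][5])
E
```

```text
[-3.14025317e+00  4.85306128e-04 -8.21184592e-01] [ 0.63290026 -0.09034623  0.01580125] [0.25846247 1.91610421 7.07103104] 30.92094451189041 0.28836515732109547 1.935220827082778
```

Call:
carry_out(steps=[[0,0,0,0,0,2],[0,0,0,0,0,4],[0,0,0,0,0,5],[0,0,0,0,0,5]])

```text
clock: 15.83
eef_pos: [0.5462, -0.2294, 0.0503]
tcp_rot: [-3.139, -0.001, -0.908]
wrist_force: [4.2, 3.7, 5.3]
finger_gap: 0.0421
grasp_force: 30.8
```

```bash
python3 - <<'E'
from rig import manip
o=manip.observe(); print(o["tcp_rot"],o["ft_torque"],o["wrist_force"],o["grasp_force"],o["tau"][5],o["joint_positions"][5])
E
```

```text
[-3.13879353e+00 -6.65042651e-04 -9.07852745e-01] [ 0.66737949 -0.69856909  0.28292505] [4.18048421 3.72746915 5.30067485] 30.841991007328033 0.5162562243640423 2.0221252809709704
```

Call:
carry_out(steps=[[0,0,0,0,0,2],[0,0,0,0,0,4],[0,0,0,0,0,4],[0,0,0,0,0,4]])

```text
clock: 16.17
eef_pos: [0.5466, -0.2289, 0.0503]
tcp_rot: [-3.138, -0.0, -0.975]
wrist_force: [4.1, 4.4, 5.3]
finger_gap: 0.0421
grasp_force: 30.9
```

```bash
python3 - <<'E'
from rig import manip
o=manip.observe(); print(o["tcp_rot"],o["ft_torque"],o["wrist_force"],o["grasp_force"],o["tau"][5],o["joint_positions"][5])
E
```

```text
[-3.13776288e+00 -4.34364109e-04 -9.75488431e-01] [ 0.89050403 -0.9088524   0.75998903] [4.11388217 4.40841226 5.25017296] 30.896840393543243 0.7930496335029602 2.0902970590663354
```

Call:
carry_out(steps=[[0,0,0,0,0,0],[0,0,0,0,0,0],[0,0,0,0,0,0],[0,0,0,0,0,0],[0,0,0,0,0,0],[0,0,-0.005,0,0,0],[0,0,-0.02,0,0,0],[0,0,-0.045,0,0,0],[0,0,-0.07,0,0,0],[0,0,-0.09,0,0,0],[0,0,-0.1,0,0,0],[0,0,-0.1,0,0,0]], fingers=0.075)

```text
clock: 17.17
eef_pos: [0.5462, -0.2311, 0.153]
tcp_rot: [-3.139, -0.005, -0.978]
wrist_force: [0.3, -0.1, 0.3]
finger_gap: 0.0753
grasp_force: 0.0
```

```bash
python3 - <<'E'
from rig import manip
from rel import *
o=manip.observe(); print(o["eef_pos"],rel(o,[.62,-.03,.19],-55).tolist(), o["joint_positions"])
E
```

```text
[ 0.54618214 -0.23107756  0.15298274] [-0.1254, -0.1736, -0.0372, -0.1428, -0.283, -1.0395] [-4.57462545e-01  6.56864968e-02  1.39566796e+00 -2.46011756e-04
  1.67471214e+00  2.09138221e+00]
```

Call:
carry_out(steps=[[-0.02,-0.028,-0.01,0,0,0],[-0.042,-0.058,-0.025,0,0,0],[-0.065,-0.09,-0.035,0,0,0],[-0.085,-0.118,-0.035,0,0,0],[-0.108,-0.15,-0.035,0,0,0],[-0.125,-0.173,-0.035,0,0,0],[-0.125,-0.173,-0.035,0,0,0]])

```text
clock: 17.75
eef_pos: [0.6192, -0.0246, 0.1818]
tcp_rot: [3.141, 0.004, -0.972]
wrist_force: [-1.0, -0.4, -0.4]
finger_gap: 0.0747
grasp_force: 0.0
```

```bash
python3 - <<'E'
from rig import manip
from rel import *
import pickle
S={n:manip.snapshot(n) for n in("top","side")}; pickle.dump(S,open("s4.pkl","wb"))
b=cv2.resize(S["top"]["img"][212:272,346:406,::-1],None,fx=7,fy=7,interpolation=3)
a=cv2.resize(S["side"]["img"][285:385,195:290,::-1],None,fx=4,fy=4,interpolation=3)
a=cv2.copyMakeBorder(a,0,b.shape[0]-a.shape[0],0,0,0)
cv2.imwrite("pics/s4.png",np.hstack([b,a]))
E
```

```text
(no output)
```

View pics/s4.png

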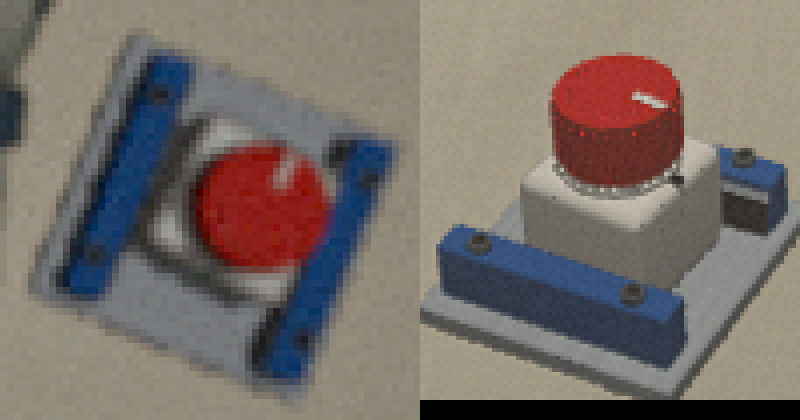

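The cap is lower and the pointer now points towards the index side. The bar runs from (279,182) to (289,152) in the top crop and from (635,95) to (667,106) in the side crop; the index mark is at (678,180). I'll check the angles.

```bash
python3 - <<'E'
from h import *
import pickle
S=pickle.load(open("s4.pkl","rb"))
yaw=lambda d:round(float(np.degrees(np.arctan2(d[1],d[0]))),1)
for n,(ox,oy,s,dx) in {"top":(346,212,7,0),"side":(195,285,4,420)}.items():
    c=cam(S[n]); img=S[n]["img"][:, :].astype(int)
    x0,y0,w,h=dict(top=(372,230,24,24),side=(225,296,37,22))[n]
    g=img[y0:y0+h,x0:x0+w]; M=(g.min(2)>95)
    # bar: pale pixels surrounded by red
    red=((g[...,0]>90)&(g[...,1]<75)).astype(np.uint8)
    hull=np.zeros_like(red); pts=cv2.findNonZero(red); cv2.fillConvexPoly(hull,cv2.convexHull(pts),1)
    hull=cv2.erode(hull,np.ones((3,3)))
    wgt=np.clip(g[...,1]-65,0,None)*hull; yy,xx=np.nonzero(wgt); W=wgt[yy,xx]
    uv=np.c_[xx+x0,yy+y0]; B=back(c,uv,.0795)[:,:2]; m=np.average(B,axis=0,weights=W)
    ev,V=np.linalg.eigh(np.cov((B-m).T,aweights=W)); print(n,"bar px mean",np.average(uv,axis=0,weights=W),"axis yaw",yaw(V[:,1]),"len",np.sqrt(ev*12))
    bar=dict(top=[(279,182),(289,152)],side=[(635,95),(667,106)])[n]
    u=lambda p:[((x-dx+.5)/s-.5+ox,(y+.5)/s-.5+oy) for x,y in p]
    Q=back(c,u(bar),.0795); print(" hand",yaw(Q[1]-Q[0]))
    P=back(c,u([dict(top=(263,208),side=(617,91))[n]]),.079)[0]; print(" centre",P,"radial",yaw(m-P[:2]))
    if n=="side": I=back(c,u([(678,180)]),.050)[0]; print(" index",I,yaw(I-P), np.hypot(*(I-P)[:2]))
E
```

```text
top bar px mean [386.10824742 236.28350515] axis yaw 162.7 len [0.00533    0.01081934]
 hand -20.5
 centre [ 0.54892319 -0.22780832  0.079     ] radial -32.2
side bar px mean [251.79016064 309.59136546] axis yaw 148.2 len [0.00419128 0.01337554]
 hand -28.1
 centre [ 0.54893943 -0.23334998  0.079     ] radial -26.3
 index [ 0.56906337 -0.24336936  0.05      ] -26.5 0.022480231161603643
```

```bash
python3 -c "
from rig import manip
print(manip.sign_off())"
```

```text
the job is handed in; nothing more can be done
None
```

The red-capped jar stands in the holder channel near the middle and its cap is screwed home (about 0.76 Nm at the stop, pointer over the index mark to within a few degrees); I handed the job in at about 18 s with nothing else touched, though body grip briefly read 45 N before I eased it to about 33 N, and tightening left the jar turned an estimated 2–3° in the channel.

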